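# Select the solvent line and open the purge valve

## Robot

A 7-joint arm with a two-finger parallel gripper is mounted at the origin on the work surface. World frame = base frame: x ahead of the robot, y to its left, z up, the work surface at z = 0. Lengths are in m, angles in rad, forces in N, time in s.
With the tool pointing down it reaches from about 0.4 to 0.85 m from the base axis. Payload 4.5 kg.
Tool frame: the origin (TCP) lies on the mounting face of the last link; the fingertips stand 166 mm ahead of it and the grasp point (between the pads) lies 147 mm ahead of it; z points along the fingers, y is the line along which they close (so a half turn about z gives the same grasp; the last joint's range is limited). The gripper opens to 88 mm and grips with 3 to 60 N. Pads are 18 mm wide; open, the fingers measure 123 mm over their backs; the gripper's body (75 mm by 187 mm) begins 45 mm behind the grasp point.
Start: joints at [1.137, 0.689, -0.195, 1.565, 0.157, 0.902, -0.215], TCP at [0.282, -0.558, 0.405] pointing down, gripper open.
Joint ranges: [-3.01, 3.01], [-0.46, 2.08], [-1.47, 1.51], [0.13, 2.56], [-1, 4.14], [0.04, 2.09], [-2.66, 2.66]. Speed limits (rad/s): [2.57, 2.57, 3.14, 3.14, 3.14, 3.14, 3.14].

## Interface

Orientations are given as a 3x3 rotation matrix whose columns are the frame's x, y, z axes.
In Python, from cell import robot, imaging gives the robot as it stands.
- The arm moves only by the shell command python3 -m pendant 'ROWS' [FORCE]. ROWS is JSON, one flat list of numbers, 7 for each row, row after row: the shift along the tool's x, y, z in cm, then the turn, a rotation vector about the tool's x, y, z in degrees, then the closure, from -1 (fully open) to 1 (shut). A call has 1 to 8 rows; each row is the pose to reach, as a shift and turn from the pose commanded when the call began, along the tool's axes at that moment; what a row does not reach only later rows make up. A row lasts 1/8 s, in which the tool goes at most 62.5 mm and 10.7 degrees, less where a joint would pass 70% of its speed; a pose out of reach is approached as far as the arm can. A call with a gripper value outside its range is refused whole. The fingers move at their own pace and stop on an object; FORCE is the grip in N (left out, the last holds). Time passes only in rows, so rows that repeat a pose let the fingers close. It gives the time, the measured TCP pose, the force, the opening and the grip force at its end, in the units of the state.
- robot.sense(): the state, without advancing time (a new reading comes with each control period).
- imaging.capture(name): name is "side" or "top"; returns a dict with "pixels" (400x640x3 uint8, red, green, blue), "z_map" (400x640 float32, m along the optical axis (not along the pixel's ray), 0 where there is no reading), "intrinsics" (3x3 intrinsics, pixels), "R" (3x3) and "t" (3): a world point X has camera coordinates R X + t. Camera axes: x right, y down, z forward; pixel columns grow to the right and rows downward; lengths in m; the calibration is good to about 2 mm. A picture is of the moment at which its call begins.
- robot.sign_off(): hands the job in; it is judged then, once.
The state is a dict: "clock": time; "qpos": joint angles; "joint_velocities": joint speeds; "effort": joint torques, N m; "tcp_pos": TCP position; "tool_rot": TCP orientation; "wrist_force": force on the tool from outside, world axes, zero at the start; "moment": the same for the moment, N m; "width": finger opening in m; "finger_force": force on a finger pad.
Only numpy, scipy, OpenCV 4.12 (cv2) and the standard library are available. Lean on these libraries where they do the work, as an engineer would, in place of code of your own. Each camera call takes 0.05 s, during which the arm holds its last target. There are 200 camera calls.

## Task

Prepare the chromatograph for flushing: push the pointer arm of the white solvent selector round with a fingertip until it points squarely at the port with the tall, round-headed fitting (the other three ports only have low plugs). Then push the lever of the purge valve, the small bare metal block, right across to its other stop. Leave both so and draw clear; do not pinch either arm, and leave the loose things where they are.

Things in the scene. Friction and masses are not known exactly. Their poses are not given: they have to be found in the camera images.
- selector: solvent selector: white flat box 195 x 260 mm, 45 mm high, fixed. Origin on the pointer's axis at bench height, 65 mm from the box's plain edge, midway across. x points from there to the far edge (130 mm off), z up. Four ports stand on its top, 105 mm from the axis, at 45 and 90 degrees to either side of x; which one has the tall fitting varies
- pointer (a joint): angle of the selector's pointer arm: 0 along the selector's x axis, positive counterclockwise seen from above, stops at -1.75 and 1.75 rad; starts between -0.38 and 0.38. Stiff turning: about 0.14 N m (about 3 N at 45 mm), stays where it is left
- pointer_pivot (a point): on the pointer's axis at the top of its aluminium hub (radius 20 mm), 85 mm above the bench; its x axis runs along the arm towards the pointed tip and turns with it, z up. The arm is a bar at heights 60 to 85 mm, 20 mm wide over the rubber pads on its two sides (22 to 63 mm from the axis), reaching 71 mm; clear space of 15 mm under it
- pointer_tip (a point): top of the pointed end of the pointer arm, 71 mm from the axis, 85 mm above the bench
- line_fitting: the tall fitting of the connected line, grey plastic: hexagon nut 23 mm across, 12 mm high, on it a 15 mm stem with a round head 32 mm across and 12 mm thick, 48 mm high in all; fixed in one of the four ports; origin at its foot on the selector's top (45 mm above the bench)
- plug1: low grey plastic blanking plug in one of the other three ports: hexagon 23 mm across, 12 mm high, no stem, fixed; origin at its foot on the selector's top
- plug2: low grey plastic blanking plug in one of the other three ports: hexagon 23 mm across, 12 mm high, no stem, fixed; origin at its foot on the selector's top
- plug3: low grey plastic blanking plug in one of the other three ports: hexagon 23 mm across, 12 mm high, no stem, fixed; origin at its foot on the selector's top
- purge_valve: purge valve: bare aluminium block 90 x 90 x 45 mm, fixed to the bench, with a lever on top and two 20 mm stop pins 36 mm from its axis. Origin on the lever's axis at bench height, z up
- purge (a joint): angle of the purge lever: 0 at its closed stop (0.7 rad clockwise of the block's x axis), grows counterclockwise seen from above, 1.4 rad at its open stop; starts between 0 and 0.25. Takes about 0.18 N m (about 2.6 N at 70 mm), stays where it is left
- purge_pivot (a point): on the purge lever's axis at the top of its hub (radius 20 mm), 85 mm above the bench; its x axis runs along the lever and turns with it, z up. The lever is a bar at heights 60 to 85 mm, 20 mm wide over the rubber pads on its two sides (22 to 85 mm from the axis), reaching 93 mm
- purge_tip (a point): top of the pointed end of the purge lever, 93 mm from the axis, 85 mm above the bench
- vial_a: loose amber sample vial, 23 mm thick, 45 mm tall, standing between the two devices; origin at its foot
- vial_b: loose amber sample vial, 23 mm thick, 45 mm tall, standing behind the purge valve; origin at its foot
- beaker: loose glass beaker, 56 mm wide, 60 mm tall; origin at its foot
- bottle: loose glass bottle with a cap, 76 mm wide, 150 mm tall; origin at its foot
- wrench: loose steel wrench, 150 mm long, lying on the bench; origin under its middle
- spare_nut: loose steel nut, 23 mm across, 14 mm high, lying on the selector behind the pointer's hub; origin at its foot
- collar: loose steel collar, 48 mm across, 18 mm high, lying on the bench; origin at its foot
Mind the look-alikes: they are no part of the job. Leave any brown or turquoise look-alike of the purge_valve alone.

How it is judged:
By the outcome, as a careful person would: the job done as asked, in the order asked, and still so for the second after the job is handed in, with the robot touching nothing.
It also fails if it takes over 64 s, if anything falls off the work surface, if the arm or the gripper's body presses on something with over 40 N, if the wrist force passes 120 N, or if a joint passes its speed limit or range.

## Working session

There is one attempt and no reset: what is moved stays moved. The work goes in short steps, Python scripts to look and compute and a shell command to move; the robot and the scene stay as the last step left them, time stands still between calls to the robot, and variables do not carry over. Pictures are saved under pics/ and viewed, at most 10 in all, crops included, and the job is handed in when it is done.

```bash
mkdir -p pics
python3 - <<'E'
from cell import robot, imaging
import numpy as np,cv2
for n in("top","side"):
    c=imaging.capture(n); cv2.imwrite(f"pics/{n}0.png",c["pixels"][:,:,::-1]); np.savez(f"{n}0.npz",**c)
    print(n,(-c["R"].T@c["t"]).round(3),c["R"].round(2).tolist(),c["intrinsics"].round(0).tolist())
s=robot.sense(); print(s["clock"],s["tcp_pos"],np.round(s["tool_rot"],3),s["width"])
E
```

```text
top [ 0.354 -0.002  1.173] [[-0.01, -1.0, 0.01], [-0.99, 0.01, -0.16], [0.16, -0.01, -0.99]] [[450.0, 0.0, 328.0], [0.0, 450.0, 198.0], [0.0, 0.0, 1.0]]
side [0.457 0.76  0.621] [[-0.99, -0.11, 0.01], [-0.07, 0.56, -0.82], [0.09, -0.82, -0.57]] [[410.0, 0.0, 320.0], [0.0, 410.0, 195.0], [0.0, 0.0, 1.0]]
0.1 [ 0.2816623  -0.55759566  0.40399945] [[ 0.893  0.451 -0.001]
 [ 0.451 -0.893  0.001]
 [-0.    -0.002 -1.   ]] 0.0879653662359978
```

View pics/top0.png

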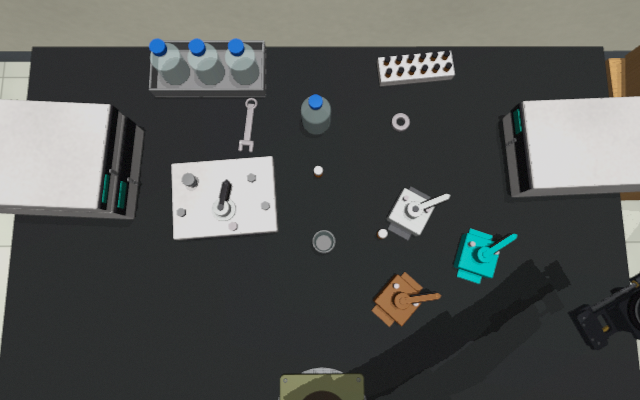

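View pics/side0.png

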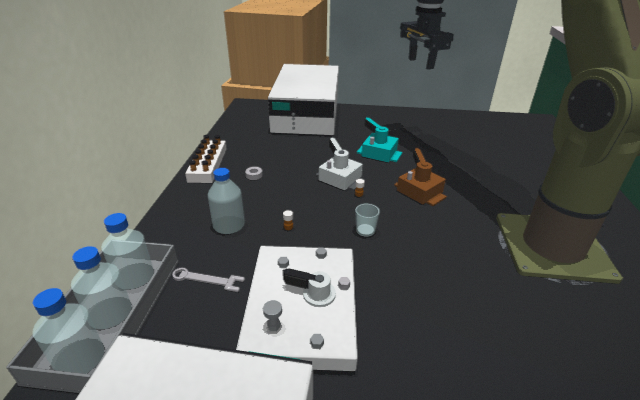

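Top view: the white selector has its hub at (222,209) and the pointer tip at (226,183). The tall fitting is at (189,180); the low plugs are at (252,178), (265,206) and (182,212), and the spare nut is at (234,226). Three blocks could be the purge valve: bare metal (412,212), turquoise (480,255) and brown (402,300). I choose the bare metal one. Next I'll check it in a close crop and measure.

```bash
cat > h.py <<'E'
import numpy as np,cv2
def cloud(c):
    z=c["z_map"];K=c["intrinsics"];v,u=np.mgrid[:400,:640]
    P=np.stack([(u-K[0,2])/K[0,0]*z,(v-K[1,2])/K[1,1]*z,z],-1)
    return (P-c["t"])@c["R"]
def ray(c,u,v,h):
    K=c["intrinsics"];d=c["R"].T@np.array([(u-K[0,2])/K[0,0],(v-K[1,2])/K[1,1],1]);o=-c["R"].T@c["t"]
    return o+d*(h-o[2])/d[2]
def proj(c,p):
    q=c["R"]@np.array(p)+c["t"];q=c["intrinsics"]@q;return q[:2]/q[2]
def rect(P,m): 
    (cx,cy),s,a=cv2.minAreaRect(P[m][:,:2].astype(np.float32)*1000);return np.round([cx,cy,*s,a],1)
E
python3 - <<'E'
from h import *
c=dict(np.load("top0.npz"));P=cloud(c);Z=P[...,2]
def box(u0,u1,v0,v1):
    m=np.zeros((400,640),bool);m[v0:v1,u0:u1]=1;return m
s=box(160,290,148,250);p=box(380,455,180,245)
white=c["pixels"].min(-1)>150
print("selector",rect(P,s&(abs(Z-.045)<.006)))
print("valve",rect(P,p&(abs(Z-.045)<.008)))
for n,m in(("sel",s),("pur",p)):
    k=m&(abs(Z-.085)<.006);print(n,"arm",rect(P,k),k.sum())
    cc=cv2.connectedComponentsWithStats(k.astype(np.uint8))
    print(cc[2][1:].tolist(),[np.round(P[cc[1]==i].mean(0)*1000,0).tolist() for i in range(1,cc[0])])
for n,u,v,h in(("hub",222,208,.085),("tip",226,182,.085),("fit",189,180,.093),("pl",252,178,.057),("pl",265,206,.057),("pl",182,212,.057),("nut",234,226,.059),("phub",415,210,.085),("ptip",448,197,.085),("vb",383,234,.045),("va",318,170,.045)):
    print(n,(ray(c,u,v,h)*1000).round(0),"depth",(P[v,u]*1000).round(0))
a=cv2.resize(c["pixels"][150:245,165:285],None,fx=4,fy=4,interpolation=3);b=cv2.resize(c["pixels"][175:270,370:460],None,fx=4,fy=4,interpolation=3)
cv2.imwrite("pics/crop1.png",np.hstack([a,b])[:,:800,::-1])
E
```

```text
selector [541.1 247.8 197.5 260.2   4.4]
valve [ 480.3 -216.9   91.9  142.9   59.1]
sel arm [558.6 268.  139.8  77.5  46.2] 385
[[189, 173, 1, 1, 1], [183, 174, 3, 2, 3], [193, 175, 1, 1, 1], [194, 177, 1, 2, 2], [189, 178, 1, 1, 1], [212, 179, 18, 37, 367], [193, 180, 2, 2, 3], [192, 183, 2, 2, 2], [186, 184, 3, 2, 4], [190, 185, 1, 1, 1]] [[593.0, 323.0, 89.0], [589.0, 334.0, 91.0], [588.0, 313.0, 88.0], [582.0, 310.0, 89.0], [580.0, 322.0, 90.0], [527.0, 241.0, 86.0], [575.0, 311.0, 88.0], [567.0, 314.0, 85.0], [564.0, 326.0, 89.0], [564.0, 320.0, 85.0]]
pur arm [ 519.3 -261.6   38.3  110.8   28.3] 425
[[406, 193, 44, 24, 425]] [[512.0, -256.0, 86.0]]
hub [506. 240.  85.] depth [506. 239.  89.]
tip [571. 232.  85.] depth [570. 232.  88.]
fit [575. 321.  93.] depth [575. 321.  93.]
pl [586. 173.  57.] depth [587. 173.  56.]
pl [515. 139.  57.] depth [515. 140.  55.]
pl [501. 346.  57.] depth [501. 346.  56.]
nut [465. 215.  59.] depth [465. 215.  60.]
phub [ 498. -231.   85.] depth [ 498. -230.   89.]
ptip [ 530. -314.   85.] depth [ 530. -313.   88.]
vb [ 443. -156.   45.] depth [ 443. -156.   45.]
va [609.   6.  45.] depth [608.   6.  48.]
```

View pics/crop1.png

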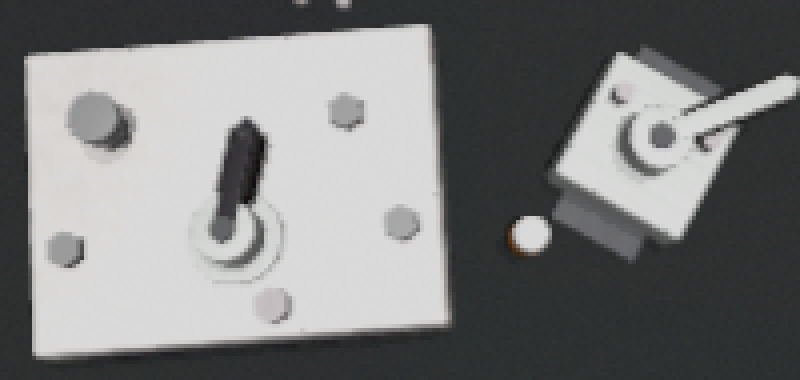

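The crop confirms it: the left block carries the tall round head and three low plugs. The right block is bare metal, with its lever resting near its clockwise stop. Pivot ≈ (508,242), selector x axis at ≈4.1°, and the fitting bears ≈49.2°. The pointer is at ≈-9.5°.

```bash
cat >> h.py <<'E'
def go(*targets):
    "targets: x,y,z of fingertip mm, yaw of tool x deg -> row numbers relative to now"
    from cell import robot
    from scipy.spatial.transform import Rotation as Ro
    s=robot.sense();R=np.array(s["tool_rot"])
    print("t",round(s["clock"],2),"tip",(np.array(s["tcp_pos"])*1000+R[:,2]*166).round(1),"yaw",np.degrees(np.arctan2(R[1,0],R[0,0])).round(1),"F",np.round(s["wrist_force"],1),"w",round(s["width"],4))
    for x,y,z,a in targets:
        a=np.radians(a);T=np.array([[np.cos(a),np.sin(a),0],[np.sin(a),-np.cos(a),0],[0,0,-1]])
        d=R.T@(np.array([x,y,z+166])/1000-s["tcp_pos"])*100
        print(d.round(2),Ro.from_matrix(R.T@T).as_rotvec(degrees=True).round(1))
def arc(p,al,r,off):
    a=np.radians(al);return p[0]+r*np.cos(a)+off*np.sin(a),p[1]+r*np.sin(a)-off*np.cos(a)
E
python3 -c "
from h import *
p=(508,242.5);print(arc(p,-9.5,43,39));go((*arc(p,-9.5,43,39),220,80.5))"
```

```text
(np.float64(543.9734242375346), np.float64(196.93781448803884))
t 0.1 tip [ 281.5 -557.4  238. ] yaw 26.8 F [ 0.5 -0.2 -0.3] w 0.088
[ 57.44 -55.51   1.89] [ -0.1  -0.  -53.7]
```

```bash
python3 -m pendant '[57.4,-55.5,1.9,0,0,-53.7,1, 57.4,-55.5,1.9,0,0,-53.7,1, 57.4,-55.5,1.9,0,0,-53.7,1, 57.4,-55.5,1.9,0,0,-53.7,1, 57.4,-55.5,1.9,0,0,-53.7,1, 57.4,-55.5,1.9,0,0,-53.7,1, 57.4,-55.5,1.9,0,0,-53.7,1, 57.4,-55.5,1.9,0,0,-53.7,1]' 10
python3 -c "
from h import *
p=(508,242.5);go((*arc(p,-9.5,43,39),160,80.5))"
```

```text
clock: 1.1
tcp_pos: [0.4463, -0.0839, 0.3927]
tool_rot: [[0.165, 0.986, -0.0], [0.986, -0.165, -0.0], [-0.0, -0.0, -1.0]]
wrist_force: [0.7, 0.2, -0.9]
width: 0.0103
finger_force: 0.0
t 1.1 tip [446.3 -83.9 226.7] yaw 80.5 F [ 0.7  0.2 -0.9] w 0.0103
[29.31  4.99  6.66] [-0.  0. -0.]
```

```bash
python3 -m pendant '[29.3,5,6.6,0,0,0,1, 29.3,5,6.6,0,0,0,1, 29.3,5,6.6,0,0,0,1, 29.3,5,6.6,0,0,0,1, 29.3,5,6.6,0,0,0,1, 29.3,5,6.6,0,0,0,1, 29.3,5,6.6,0,0,0,1, 29.3,5,6.6,0,0,0,1]'
python3 - <<'E'
from h import *
from cell import imaging
p=(508,242.5);go((*arc(p,-9.5,43,39),62,80.5))
c=imaging.capture("side");u,v=proj(c,(.53,.22,.1)).astype(int)
cv2.imwrite("pics/s1.png",cv2.resize(c["pixels"][max(v-75,0):v+75,u-100:u+100],None,fx=4,fy=4,interpolation=2)[:,:,::-1])
E
```

```text
clock: 2.1
tcp_pos: [0.5435, 0.1931, 0.3269]
tool_rot: [[0.167, 0.986, -0.0], [0.986, -0.167, -0.002], [-0.002, -0.0, -1.0]]
wrist_force: [0.2, -0.5, -0.3]
width: 0.0002
finger_force: 0.0
t 2.1 tip [543.5 192.8 160.9] yaw 80.4 F [ 0.2 -0.5 -0.3] w 0.0002
[ 0.41 -0.02  9.89] [-0.   0.1 -0.1]
```

View pics/s1.png

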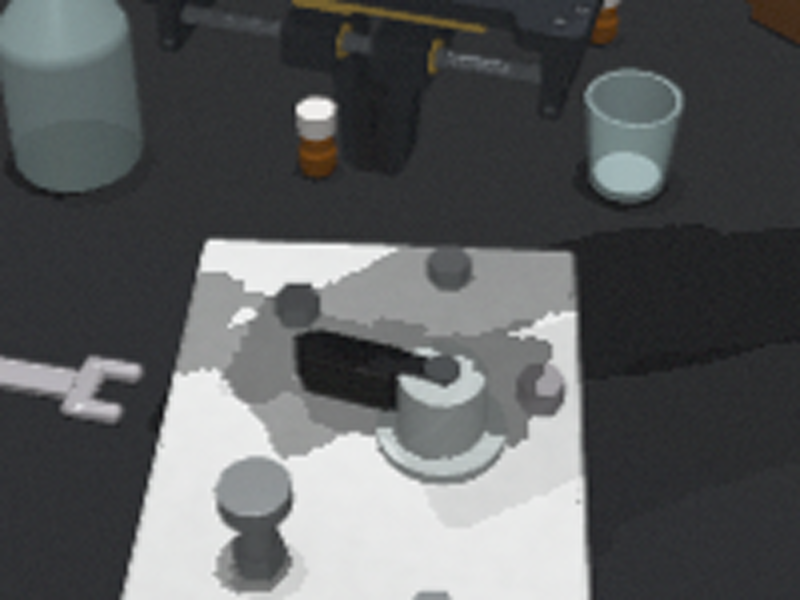

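The side view shows the closed fingers beside the arm (tip at (380,165) in the crop), with the pointer and the tall fitting (255,490) as expected. Descending.

```bash
python3 -m pendant '[0.3,0,5,0,0,0,1, 0.3,0,9.8,0,0,0,1, 0.3,0,9.8,0,0,0,1, 0.3,0,9.8,0,0,0,1]'
python3 -c "
from h import *
p=(508,242.5);go((*arc(p,-9.5,43,22),62,80.5),*[(*arc(p,a,43,19),62,a+90) for a in(-9.5,0,8,16,24,32,40)])"
```

```text
clock: 2.65
tcp_pos: [0.5447, 0.1977, 0.2304]
tool_rot: [[0.166, 0.986, 0.002], [0.986, -0.166, 0.001], [0.001, 0.002, -1.0]]
wrist_force: [-0.1, -0.7, 0.7]
width: 0.0005
finger_force: 0.0
t 2.65 tip [545.  197.8  64.4] yaw 80.4 F [-0.1 -0.7  0.7] w 0.0005
[ 1.61 -0.06  0.24] [ 0.1 -0.1 -0.1]
[ 1.91 -0.06  0.24] [ 0.1 -0.1 -0.1]
[2.65 0.19 0.24] [ 0.1 -0.  -9.6]
[3.29 0.31 0.24] [  0.1  -0.  -17.6]
[3.95 0.34 0.24] [  0.1  -0.  -25.6]
[4.6  0.27 0.24] [  0.1  -0.  -33.6]
[5.24 0.12 0.24] [  0.1  -0.  -41.6]
[ 5.85 -0.13  0.24] [  0.1  -0.  -49.6]
```

```bash
python3 -m pendant '[1.6,-0.1,0.1,0,0,0,1, 1.9,-0.1,0.1,0,0,0,1, 2.65,0.2,0.1,0,0,-9.6,1, 3.3,0.3,0.1,0,0,-17.6,1, 3.95,0.35,0.1,0,0,-25.6,1, 4.6,0.3,0.1,0,0,-33.6,1, 5.25,0.1,0.1,0,0,-41.6,1, 5.25,0.1,0.1,0,0,-41.6,1]'
python3 - <<'E'
from h import *
from cell import imaging
p=(508,242.5);go(*[(*arc(p,a,43,19),63,a+90) for a in(36,40,44,49.2)])
for n in("top","side"):
    c=imaging.capture(n);u,v=proj(c,(.54,.25,.08)).astype(int);np.savez(n+"1.npz",**c)
    cv2.imwrite(f"pics/{n}2.png",cv2.resize(c["pixels"][v-50:v+50,u-50:u+50],None,fx=4,fy=4,interpolation=2)[:,:,::-1])
cv2.imwrite("pics/b2.png",np.hstack([cv2.imread("pics/top2.png"),cv2.imread("pics/side2.png")]))
E
```

```text
clock: 3.65
tcp_pos: [0.5547, 0.2499, 0.2288]
tool_rot: [[-0.53, 0.848, 0.003], [0.848, 0.53, 0.001], [-0.001, 0.003, -1.0]]
wrist_force: [2.6, -1.9, 1.0]
width: 0.0006
finger_force: 1.3
t 3.65 tip [555.2 250.1  62.8] yaw 122.0 F [ 2.6 -1.9  1. ] w 0.0006
[ 0.25  0.07 -0.02] [ 0.2  0.  -4. ]
[ 0.56  0.17 -0.02] [ 0.2  0.  -8. ]
[ 0.88  0.25 -0.02] [  0.2   0.1 -12. ]
[ 1.3   0.31 -0.02] [  0.2   0.1 -17.2]
```

View pics/b2.png

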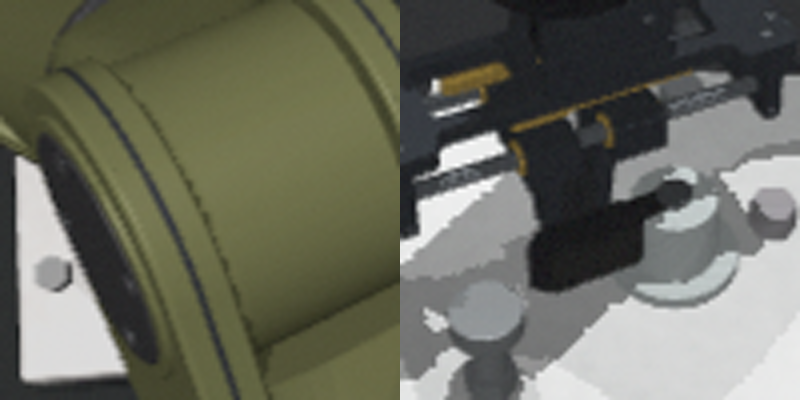

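The arm follows the fingertip: in the side half the pointer lies against the fingers at (585,250), and the fitting head is at (485,315). I'll push to slightly short of the target, draw off and measure.

```bash
python3 -m pendant '[0.35,0.1,0,0,0,-6,1, 0.75,0.2,0,0,0,-11,1, 1.1,0.25,0,0,0,-15,1, 1.1,0.25,0,0,0,-15,1]'
python3 -m pendant '[-1,0,0,0,0,0,1, -2,0,0,0,0,0,1, -2,0,-5,0,0,0,1, -2,0,-10,0,0,0,1, -8,0,-10,0,0,0,1, -14,0,-10,0,0,0,1, -20,0,-10,0,0,0,1, -24,0,-10,0,0,0,1]'
cat >> h.py <<'E'
def sel(c,tag):
    P=cloud(c);Z=P[...,2];p=np.array([.508,.2425]);d=np.hypot(*(P[...,:2]-p).transpose(2,0,1))
    dark=c["pixels"].max(-1)<90
    m=(abs(Z-.085)<.006)&(d<.08)&(d>.025)&dark
    q=P[m][:,:2];print(tag,"n",m.sum(),"centroid ang",np.degrees(np.arctan2(*(q.mean(0)-p)[::-1])).round(1),"fit",rect(P,m))
    l=cv2.fitLine(q.astype(np.float32)*1000,cv2.DIST_L2,0,.01,.01).ravel();print("line ang",np.degrees(np.arctan2(l[1],l[0])).round(1))
E
python3 - <<'E'
from h import *
from cell import imaging
go()
sel(dict(np.load("top0.npz")),"start");sel(dict(np.load("side0.npz")),"start side")
for n in("top","side"):
    c=imaging.capture(n);sel(c,n);u,v=proj(c,(.54,.25,.08)).astype(int);np.savez(n+"2.npz",**c)
    cv2.imwrite(f"pics/{n}3.png",cv2.resize(c["pixels"][v-50:v+50,u-50:u+50],None,fx=4,fy=4,interpolation=2)[:,:,::-1])
cv2.imwrite("pics/b3.png",np.hstack([cv2.imread("pics/top3.png"),cv2.imread("pics/side3.png")]))
E
```

```text
clock: 4.25
tcp_pos: [0.5511, 0.2606, 0.2284]
tool_rot: [[-0.731, 0.682, 0.003], [0.682, 0.731, 0.001], [-0.001, 0.003, -1.0]]
wrist_force: [5.0, -0.6, 1.2]
width: 0.0005
finger_force: 1.9
clock: 5.25
tcp_pos: [0.7274, 0.0928, 0.3271]
tool_rot: [[-0.73, 0.684, -0.001], [0.684, 0.73, -0.001], [-0.0, -0.002, -1.0]]
wrist_force: [1.0, 1.1, 0.6]
width: 0.0004
finger_force: 0.0
t 5.25 tip [727.2  92.5 161.1] yaw 136.9 F [1.  1.1 0.6] w 0.0004
start n 122 centroid ang -9.2 fit [554.1 235.6  19.1  44.2  80.4]
line ang -10.1
start side n 230 centroid ang -2.8 fit [554.1 238.1  21.2  46.2  79.5]
line ang -12.6
top n 126 centroid ang 47.6 fit [539.5 277.1  45.1  18.7  49. ]
line ang 48.7
side n 268 centroid ang 51.8 fit [539.5 279.2  47.9  21.1  48.1]
line ang 47.5
```

View pics/b3.png

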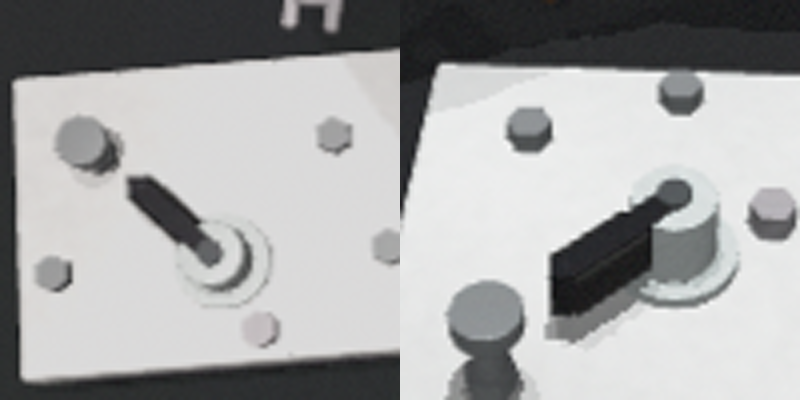

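Top view: the pointer tip (133,180) almost lines up with the fitting head (83,142), about 1° short (48.2° against 49.2°). One small nudge more. The bearings agree with a pivot at (508,242).

```bash
python3 -c "
from h import *
go((565,246.5,161,138.2),(565,246.5,63,138.2),(551.2,261.8,63,138.2))"
```

```text
t 5.35 tip [728.6  89.5 160.4] yaw 136.5 F [ 0.3 -0.9  0. ] w 0.0003
[22.62  0.11 -0.13] [-0.1  0.2 -1.7]
[22.65  0.13  9.67] [-0.1  0.2 -1.7]
[24.71  0.29  9.66] [-0.1  0.2 -1.7]
```

```bash
python3 -m pendant '[22.6,0.1,0,0,0,-1.7,1, 22.6,0.1,0,0,0,-1.7,1, 22.6,0.1,0,0,0,-1.7,1, 22.6,0.1,0,0,0,-1.7,1, 22.6,0.1,5,0,0,-1.7,1, 22.6,0.1,9.6,0,0,-1.7,1, 22.6,0.1,9.6,0,0,-1.7,1, 22.6,0.1,9.6,0,0,-1.7,1]'
python3 -c "
from h import *
go((551.2,261.8,63,138.2))"
```

```text
clock: 6.35
tcp_pos: [0.5609, 0.2521, 0.2332]
tool_rot: [[-0.753, 0.659, 0.001], [0.659, 0.753, 0.001], [0.0, 0.002, -1.0]]
wrist_force: [0.6, -0.5, 0.3]
width: 0.0005
finger_force: 0.0
t 6.35 tip [561.1 252.4  67.2] yaw 138.8 F [ 0.6 -0.5  0.3] w 0.0005
[1.37 0.09 0.42] [ 0.1 -0.   0.6]
```

```bash
python3 -m pendant '[0.7,0.1,0.4,0,0,0.5,1, 1.2,0.1,0.4,0,0,0.5,1, 1.35,0.1,0.4,0,0,0.5,1, 1.35,0.1,0.4,0,0,0.5,1, 1.35,0.1,0.4,0,0,0.5,1]'
python3 -c "
from h import *
go()"
python3 -m pendant '[-1,0,0,0,0,0,1, -2,0,0,0,0,0,1, -2,0,-6,0,0,0,1, -2,0,-12,0,0,0,1, -8,0,-16,0,0,0,1, -14,0,-16,0,0,0,1, -20,0,-16,0,0,0,1, -24,0,-16,0,0,0,1]'
python3 - <<'E'
from h import *
from cell import imaging
for n in("top","side"):
    c=imaging.capture(n);sel(c,n)
    np.savez(n+"4.npz",**c)
p=(498,-231)
go((*arc(p,-69,68,45),200,21),(*arc(p,-69,68,45),62,21))
E
```

```text
clock: 6.98
tcp_pos: [0.5514, 0.2611, 0.2278]
tool_rot: [[-0.747, 0.665, -0.0], [0.665, 0.747, -0.0], [0.0, -0.0, -1.0]]
wrist_force: [0.3, -0.6, -0.3]
width: 0.0003
finger_force: 0.1
t 6.97 tip [551.4 261.1  61.8] yaw 138.3 F [ 0.3 -0.6 -0.3] w 0.0003
clock: 7.98
tcp_pos: [0.7328, 0.0969, 0.3876]
tool_rot: [[-0.744, 0.669, 0.001], [0.669, 0.744, -0.002], [-0.002, -0.001, -1.0]]
wrist_force: [0.0, 0.4, 0.2]
width: 0.0006
finger_force: 0.0
top n 127 centroid ang 48.3 fit [539.1 277.8  44.3  18.5  49.6]
line ang 50.4
side n 261 centroid ang 51.9 fit [540.3 279.9  48.6  21.8  46.9]
line ang 49.4
t 8.07 tip [734.4  93.3 220.4] yaw 137.7 F [ 0.4 -0.1 -0. ] w 0.0005
[ -8.46 -46.99   2.17] [  0.2   0.3 116.7]
[ -8.4  -46.97  15.97] [  0.2   0.3 116.7]
```

```bash
python3 -m pendant '[-8,-47,0,0,0,117,1, -8,-47,0,0,0,117,1, -8,-47,0,0,0,117,1, -8,-47,0,0,0,117,1, -8,-47,0,0,0,117,1, -8,-47,0,0,0,117,1, -8,-47,0,0,0,117,1, -8,-47,0,0,0,117,1]'
python3 -c "
from h import *
p=(498.5,-228.5);go((*arc(p,-69.5,68,45),220,20.5))"
```

```text
clock: 9.07
tcp_pos: [0.4751, -0.3055, 0.3878]
tool_rot: [[0.618, 0.786, -0.001], [0.786, -0.618, -0.001], [-0.001, -0.001, -1.0]]
wrist_force: [0.6, 0.9, 0.2]
width: 0.0003
finger_force: 0.0
t 9.07 tip [ 474.8 -305.6  221.8] yaw 51.8 F [0.6 0.9 0.2] w 0.0003
[0.12 0.55 0.18] [-0.   0.1 31.3]
```

```bash
python3 -m pendant '[0.1,0.5,0,0,0,10,1, 0.1,0.5,0,0,0,20,1, 0.1,0.5,0,0,0,31,1, 0.1,0.5,0,0,0,31,1, 0.1,0.5,0,0,0,31,1]'
python3 - <<'E'
from h import *
from cell import imaging
p=(498.5,-228.5);go((*arc(p,-69.5,68,45),62,20.5))
c=imaging.capture("side");u,v=proj(c,(.5,-.26,.1)).astype(int)
cv2.imwrite("pics/s5.png",cv2.resize(c["pixels"][max(v-60,0):v+60,u-80:u+80],None,fx=5,fy=5,interpolation=2)[:,:,::-1])
E
```

```text
clock: 9.7
tcp_pos: [0.4822, -0.3047, 0.3878]
tool_rot: [[0.93, 0.367, -0.0], [0.367, -0.93, 0.0], [-0.0, -0.0, -1.0]]
wrist_force: [-0.2, 0.4, -0.4]
width: 0.0001
finger_force: 0.0
t 9.7 tip [ 482.2 -304.6  221.8] yaw 21.6 F [-0.2  0.4 -0.4] w 0.0001
[-0.31  0.24 15.98] [-0.   0.   1.1]
```

View pics/s5.png

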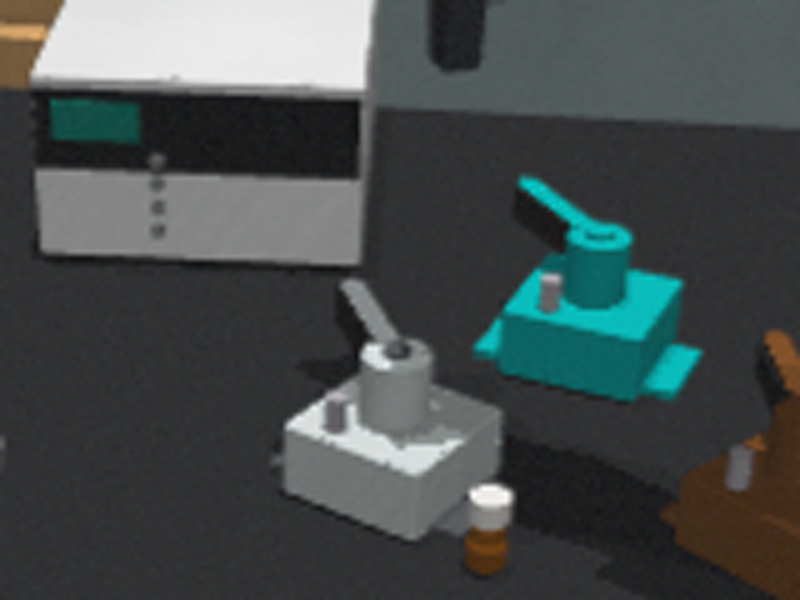

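The bare metal valve is in the crop at (395,430), with its lever pointing away to (350,285). The fingertips (455,60) hang above and behind it, and the turquoise valve stands clear. Descending.

```bash
python3 -m pendant '[-0.3,0.2,5,0,0,1,1, -0.3,0.2,10,0,0,1,1, -0.3,0.2,14,0,0,1,1, -0.3,0.2,15.9,0,0,1,1, -0.3,0.2,15.9,0,0,1,1, -0.3,0.2,15.9,0,0,1,1]'
python3 -c "
from h import *
p=(498.5,-228.5);go(*[(*arc(p,a,68,o),63,a+90) for a,o in((-69.5,25),(-69.5,19),(-62,19),(-54,19),(-46,19),(-38,19),(-30,19))])"
```

```text
clock: 10.5
tcp_pos: [0.4806, -0.3081, 0.2296]
tool_rot: [[0.937, 0.348, 0.001], [0.348, -0.937, -0.0], [0.001, 0.001, -1.0]]
wrist_force: [-1.0, -0.2, 0.9]
width: 0.0001
finger_force: 0.0
t 10.5 tip [ 480.8 -308.2   63.6] yaw 20.4 F [-1.  -0.2  0.9] w 0.0001
[ 1.97 -0.04  0.07] [ 0.1 -0.1 -0.1]
[ 2.57 -0.04  0.07] [ 0.1 -0.1 -0.1]
[3.47 0.15 0.07] [ 0.1 -0.1 -7.6]
[4.45 0.22 0.07] [  0.1  -0.1 -15.6]
[5.44 0.15 0.07] [  0.1  -0.1 -23.6]
[ 6.4  -0.05  0.07] [  0.1  -0.1 -31.6]
[ 7.33 -0.39  0.07] [  0.1  -0.  -39.6]
```

```bash
python3 -m pendant '[2,0,0,0,0,0,1, 2.6,0,0,0,0,0,1, 3.45,0.15,0,0,0,-7.6,1, 4.45,0.2,0,0,0,-15.6,1, 5.45,0.15,0,0,0,-23.6,1, 6.4,0,0,0,0,-31.6,1, 7.3,-0.4,0,0,0,-39.6,1, 7.3,-0.4,0,0,0,-39.6,1]'
python3 -c "
from h import *
p=(498.5,-228.5);go(*[(*arc(p,a,68,19),63,a+90) for a in(-24,-16,-8,0,5,8,11,13)])"
```

```text
clock: 11.5
tcp_pos: [0.5475, -0.2797, 0.2297]
tool_rot: [[0.502, 0.865, 0.002], [0.865, -0.502, -0.002], [-0.0, 0.002, -1.0]]
wrist_force: [0.7, -1.0, 0.7]
width: 0.0006
finger_force: 0.5
t 11.5 tip [ 547.7 -279.9   63.7] yaw 59.9 F [ 0.7 -1.   0.7] w 0.0006
[0.81 0.16 0.07] [ 0.1  0.  -6.1]
[1.79 0.25 0.07] [  0.1   0.  -14.1]
[2.77 0.21 0.07] [  0.1   0.1 -22.1]
[3.74 0.03 0.07] [  0.1   0.1 -30.1]
[ 4.33 -0.15  0.06] [  0.1   0.1 -35.1]
[ 4.67 -0.28  0.06] [  0.1   0.1 -38.1]
[ 5.01 -0.43  0.06] [  0.1   0.1 -41.1]
[ 5.23 -0.54  0.06] [  0.1   0.1 -43.1]
```

```bash
python3 -m pendant '[0.8,0.15,0,0,0,-6,1, 1.8,0.25,0,0,0,-14,1, 2.75,0.2,0,0,0,-22,1, 3.75,0,0,0,0,-30,1, 4.3,-0.15,0,0,0,-35,1, 4.65,-0.3,0,0,0,-38,1, 4.65,-0.3,0,0,0,-38,1]'
python3 -c "
from h import *
p=(498.5,-228.5);go(*[(*arc(p,a,68,19),63,a+90) for a in(8,10,12,14)])"
```

```text
clock: 12.38
tcp_pos: [0.5676, -0.2396, 0.2295]
tool_rot: [[-0.135, 0.991, 0.0], [0.991, 0.135, -0.004], [-0.004, -0.0, -1.0]]
wrist_force: [1.3, -6.3, 1.6]
width: 0.0007
finger_force: 3.1
t 12.38 tip [ 567.7 -240.4   63.5] yaw 97.8 F [ 1.3 -6.3  1.6] w 0.0007
[0.17 0.11 0.05] [-0.   0.3 -0.2]
[0.4  0.17 0.05] [-0.   0.3 -2.2]
[0.64 0.22 0.05] [-0.   0.3 -4.2]
[0.89 0.27 0.05] [-0.   0.3 -6.2]
```

```bash
python3 -m pendant '[0.2,0,0,0,0,-1,1, 0.4,0,0,0,0,-2,1, 0.4,0,0,0,0,-2,1, 0.4,0,0,0,0,-2,1]'
python3 -c "
from h import *
go()"
```

```text
clock: 12.88
tcp_pos: [0.5675, -0.2383, 0.2296]
tool_rot: [[-0.167, 0.986, 0.002], [0.986, 0.167, -0.009], [-0.009, 0.001, -1.0]]
wrist_force: [2.7, -11.3, -0.4]
width: 0.0006
finger_force: 6.0
t 12.88 tip [ 567.9 -239.8   63.6] yaw 99.6 F [  2.7 -11.3  -0.4] w 0.0006
```

```bash
python3 -m pendant '[0.3,0,0,0,0,0,1, 0.3,0,0,0,0,0,1, 0.3,0,0,0,0,0,1]'
python3 -m pendant '[-2,0,0,0,0,0,1, -4,0,0,0,0,0,1, -4,0,-6,0,0,0,1, -4,0,-12,0,0,0,1, -10,-2,-16,0,0,0,1, -16,-4,-16,0,0,0,1, -22,-6,-16,0,0,0,1, -22,-6,-16,0,0,0,1]'
python3 - <<'E'
from h import *
from cell import imaging
go()
c=imaging.capture("top");d=imaging.capture("side");sel(c,"top")
P=cloud(c);Z=P[...,2];m=np.zeros((400,640),bool);m[160:250,370:460]=1;m&=abs(Z-.085)<.006
h=np.array([.4985,-.2285]);r=np.hypot(*(P[...,:2]-h).transpose(2,0,1));k=m&(r>.03)&(r<.12);q=P[k][:,:2]
l=cv2.fitLine(q.astype(np.float32)*1000,cv2.DIST_L2,0,.01,.01).ravel();print("lever",np.degrees(np.arctan2(l[1],l[0])),k.sum())
f=lambda c,w,z,s:cv2.resize(c["pixels"][w[1]:w[1]+z[1],w[0]:w[0]+z[0]],(400,int(400*z[1]/z[0])),interpolation=2)
a=f(c,(150,90),(320,170),1);b=f(d,(170,90),(300,280),1)
H=max(len(a),len(b));pad=lambda x:np.vstack([x,np.zeros((H-len(x),400,3),np.uint8)])
cv2.imwrite("pics/fin.png",np.hstack([pad(a),pad(b)])[:,:,::-1])
E
```

```text
clock: 13.25
tcp_pos: [0.5673, -0.2377, 0.2297]
tool_rot: [[-0.165, 0.986, 0.004], [0.986, 0.165, -0.012], [-0.013, 0.001, -1.0]]
wrist_force: [4.6, -16.2, -1.7]
width: 0.0004
finger_force: 8.4
clock: 14.25
tcp_pos: [0.5427, -0.4626, 0.3882]
tool_rot: [[-0.163, 0.987, -0.002], [0.987, 0.163, -0.003], [-0.002, -0.002, -1.0]]
wrist_force: [0.2, 0.2, -0.3]
width: 0.0004
finger_force: 0.0
t 14.25 tip [ 542.4 -463.   222.2] yaw 99.4 F [ 0.2  0.2 -0.3] w 0.0004
top n 129 centroid ang 48.4 fit [539.1 278.   45.4  18.5  51.3]
line ang 50.2
lever 10.314059 206
```

View pics/fin.png

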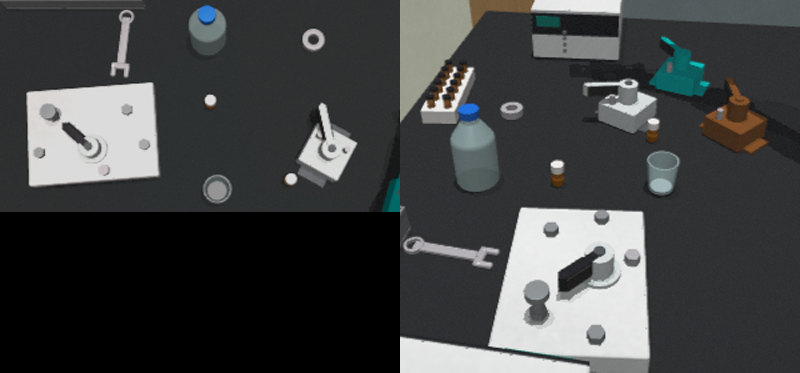

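The pointer lines up with the tall fitting: arm at (75,135), fitting at (48,112) in the top half. The purge lever sits at its other stop (325,115), measured at 10.3° against the 11° expected, with a firm 16 N stop felt. The loose things have not moved and the robot is clear.

```bash
python3 -c "
from cell import robot
print(robot.sign_off())"
```

```text
the job is handed in; nothing more can be done
None
```

The job is handed in: the pointer is within about 1° of the tall fitting by camera measurement, the purge lever is hard against its other stop, the loose things look unmoved, and the robot is clear at 14 s.

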